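# Open the vent flap one hole wider on its stay

## Robot

A 6-joint arm with a two-finger parallel gripper is mounted at the origin on a cart in front of the work surface, level with it; the furniture and walls round the work are solid. World frame = base frame: x ahead of the robot, y to its left, z up, the work surface at z = 0. Lengths are in mm, angles in rad, forces in N, time in s.
With the tool pointing down it reaches from about 350 to 875 mm from the base axis. Payload 4.2 kg.
Tool frame: the origin (TCP) lies on the mounting face of the last link; the fingertips stand 173 mm ahead of it and the grasp point (between the pads) lies grip_point_offset ahead of it (grip_point_offset is the distance from the TCP to the grasp point, in mm); z points along the fingers, y is the line along which they close (so a half turn about z gives the same grasp; the last joint's range is limited). The gripper opens to 85 mm and grips with 20 to 120 N. Pads are 22 mm wide; open, the fingers measure 114 mm over their backs; the gripper's body (76 mm by 85 mm) begins 54 mm behind the grasp point. The pads swing forward as they close: fully open they stand 13 mm farther back than shut.
Start: joints at [-0.866, 0.385, 0.008, 0, -1.194, -0.259], TCP at [269.5, -563.888, 404.712] pointing down, gripper open.
Joint ranges: [-3.14, 3.14], [-1.21, 2.06], [-1.07, 1.41], [-3.16, 2.05], [-2.99, -0.16], [-3.1, 3.1]. Speed limits (rad/s): [2.79, 2.79, 3.14, 3.14, 3.14, 3.14].

## Interface

Orientations are given as a unit quaternion [x, y, z, w].
In Python, from bench import read_state, get_image, job_done, recognise, place_of, grip_point_offset gives the robot as it stands. The module is installed in compiled form; this text tells all that it offers.
- The arm moves only by the tool carry_out, never from a script. Its arguments are lists of equal length, an entry for each row: "slide": the shift along the tool's x, y, z in m, a list of three; "roll": the turn about the tool's z in degrees; "claw": the finger opening in m, from 0 to 0.0854. A call has 1 to 8 rows; each row is the pose to reach, as a shift and turn from the pose commanded when the call began, along the tool's axes at that moment; what a row does not reach only later rows make up. A row lasts 1/8 s, in which the tool goes at most 62.5 mm and 10.7 degrees, less where a joint would pass 70% of its speed; a pose out of reach is approached as far as the arm can. A call with a gripper value outside its range is refused whole. The fingers move at their own pace and stop on an object; the grip force is fixed at half the most. Time passes only in rows, so rows that repeat a pose let the fingers close. It gives the time, the measured TCP pose, the force, the opening and the grip force at its end, in the units of the state.
- read_state(): the state, without advancing time (a new reading comes with each control period).
- get_image(name): name is "scene" or "top" or "wrist"; returns a dict with "img" (384x512x3 uint8, red, green, blue), "z_map" (384x512 float32, mm along the optical axis (not along the pixel's ray), 0 where there is no reading), "mtx" (3x3 intrinsics, pixels), "k1" (the pictures are not rectified: a ray, as slopes to the right and down, at radius r is drawn at 1 + k1 r^2 times it, then the intrinsics apply), "world_from_camera" (4x4, takes a point from camera to world coordinates); the wrist camera has in their place "T_tool_cam" (4x4, takes a point from camera to tool coordinates, whose origin is the TCP and whose axes are the flange's). Camera axes: x right, y up, looking along -z (the intrinsics and any distortion apply to the point x, -y, -z); pixel columns grow to the right and rows downward; lengths in mm; the calibration is good to about 2 mm. A picture is of the moment at which its call begins: read the wrist's pose just before it.
- job_done(): hands the job in; it is judged then, once.
Trained networks look in a picture, given as the dict that the camera call returned (one of the last four; its "shot" number tells which), for a name from the list of things; names that differ only in an ending like _2 or _b are one class to them, and where a whole thing is asked for, a point or a joint stands for the part that bears it (a point fixed in the world has none). Each returns a list of dicts, best first, with "conf" (0 to 1); they miss things now and then, are a little off and sometimes report something else, mostly with a low value. They report only what shows in the picture. A call takes as long as a camera call.
- recognise(picture, thing): "at" ([column, row] in pixels, amid what is visible of it).
- place_of(picture, thing): "at" ([column, row] in pixels: a listed point, or the origin of a listed thing).
The state is a dict: "clock": time; "joints": joint angles; "joint_vel": joint speeds; "joint_efforts": joint torques, N m; "position": TCP position; "ee_rot": TCP orientation; "contact_force": force on the tool from outside, world axes, zero at the start; "wrist_torque": the same for the moment, N m; "gripper_width": finger opening in mm; "grasp_force": force on a finger pad.
Only numpy, scipy, OpenCV 4.12 (cv2) and the standard library are available. Lean on these libraries where they do the work, as an engineer would, in place of code of your own. Each camera call takes 0.05 s, during which the arm holds its last target. There are 200 camera calls.

## Task

The flap of the plywood vent box on the bench is held ajar by a flat metal stay whose middle hole sits over the pin on top of the box. Open the flap to its widest setting: lift the stay off the pin by its knob, bring the flap along with it, and drop the hole nearest the knob over the pin, so that the stay lies flat again, then let go.

Things in the scene. Friction and masses are not known exactly. Their poses are not given: they have to be found in the camera images.
- vent_box: fixed plywood box 180 (x) x 200 (y) x 100 mm high, round duct stub on its left (+y) side; origin at the centre of its underside, front towards its own -x. The front has a wooden flap, hinged upright at x = -100, y = 90 mm (box frame). On the flap's top edge, 150 mm from the hinge, stands a steel stud 12 mm thick, 55 mm tall under a 28 mm head that holds the stay's eye for good.
- flap (a joint): flap angle in rad: 0 shut, growing as it opens to the box's -x (clockwise from above). At angle a the stud stands at x = -100 - 150 sin a, y = 90 - 150 cos a mm in the box frame. Light friction, no spring. Middle hole on the pin: about 0.37; hole nearest the knob: about 0.75.
- pin (a point): foot of the fixed steel pin on the box top (100 mm above the bench), at x = -30, y = -60 mm in the box frame. The pin is 18 mm tall, 12 mm thick below and tapering to 6 mm at its tip.
- stay: loose flat aluminium bar 271 x 46 x 6 mm, 0.18 kg. Origin: underside, below its round upright dark wooden knob (26 mm thick, 42 mm tall above the bar); x along the bar from eye to knob, z up. 28 mm holes at x = -155, -100, -45 mm; 18 mm eye at x = -225 mm, round the flap's stud. The eye can ride 49 mm up the stud and lets the bar tilt: lift the knob about 40 mm to clear the pin.

How it is judged (in metres and radians):
At the end, for the whole second after the job is handed in: The hole nearest the knob is over the pin (pin within 16 mm of the hole's centre along and across the bar), the stay lies flat on the box top (within 5 mm and 0.1 rad) and at rest, and the flap stands open at 0.60 to 0.92 rad (x of pin in the frame of stay between -0.061 and -0.029 m and y of pin in the frame of stay between -0.016 and 0.016 m and z of pin in the frame of stay between -0.005 and 0.005 m and angle between stay's own z axis and vertical below 0.1 rad and value of joint flap between 0.6 and 0.92 rad and linear speed of stay below 0.02 m/s); the robot touches nothing.
It also fails if it takes over 29 s, if anything falls off the work surface, if the arm or the gripper's body presses on something with over 40 N, if the wrist force passes 120 N, or if a joint passes its speed limit or range.

## Working session

There is one attempt and no reset: what is moved stays moved. The work goes in short steps, Python scripts to look and compute and a tool call to move; the robot and the scene stay as the last step left them, time stands still between calls to the robot, and variables do not carry over. Pictures are saved under pics/ and viewed, at most 10 in all, crops included, and the job is handed in when it is done.

Besides the shell and the picture viewer there is one more tool, called after "Emit:" as name(argument=value, ...), one argument or row to a line, values as JSON. carry_out: Moves the arm, as the interface text tells. Its arguments: {"type":"object","properties":{"slide":{"type":"array"},"roll":{"type":"array"},"claw":{"type":"array"}},"required":["slide","roll","claw"]}

```bash
mkdir -p pics
cat > h.py <<'E'
import numpy as np, cv2
from scipy.spatial.transform import Rotation as R
from bench import *
def ray(p,uv,st=None):
    K=np.array(p["mtx"]);d=np.array([(uv[0]-K[0,2])/K[0,0],(uv[1]-K[1,2])/K[1,1]]);s=d.copy()
    for _ in range(20): s=d/(1+p["k1"]*(s@s))
    T=camT(p,st); v=np.array([s[0],-s[1],-1.]); return T[:3,3],T[:3,:3]@v
def camT(p,st=None):
    if "world_from_camera" in p: return np.array(p["world_from_camera"])
    T=np.eye(4);T[:3,:3]=R.from_quat(st["ee_rot"]).as_matrix();T[:3,3]=st["position"];return T@np.array(p["T_tool_cam"])
def at_z(p,uv,z,st=None):
    o,v=ray(p,uv,st);return o+v*(z-o[2])/v[2]
def depth_pt(p,uv,st=None):
    o,v=ray(p,uv,st);c,r=int(round(uv[0])),int(round(uv[1]));w=p["z_map"][r-1:r+2,c-1:c+2];w=w[w>0]
    return o+v*np.median(w) if w.size else None
def tri(rs):
    A=0;b=0
    for o,v in rs:
        v=v/np.linalg.norm(v);M=np.eye(3)-np.outer(v,v);A=A+M;b=b+M@o
    x=np.linalg.solve(A,b);return x,[np.linalg.norm(np.cross(x-o,v/np.linalg.norm(v))) for o,v in rs]
def cloud(p,st=None):
    g=np.argwhere(p["z_map"]>0)
    K=np.array(p["mtx"]);z=p["z_map"][g[:,0],g[:,1]]
    d=np.c_[(g[:,1]-K[0,2])/K[0,0],(g[:,0]-K[1,2])/K[1,1]];s=d.copy()
    for _ in range(15): s=d/(1+p["k1"]*(s**2).sum(1,keepdims=True))
    T=camT(p,st);return (T[:3,:3]@(np.c_[s[:,0],-s[:,1],-np.ones(len(s))]*z[:,None]).T).T+T[:3,3],g
def save(p,n): cv2.imwrite("pics/"+n+".png",p["img"][:,:,::-1])
E
python3 - <<'E'
from h import *
np.set_printoptions(precision=1,suppress=True)
print(grip_point_offset if not callable(grip_point_offset) else grip_point_offset(), {k:np.round(v,3) for k,v in read_state().items()})
rays={}
ims=[]
for n in ["scene","top","wrist"]:
    st=read_state();p=get_image(n);ims.append(p["img"]);print(n,np.array(p["mtx"])[0,0],p["k1"],camT(p,st)[:3,3])
    if n=="wrist":continue
    for t in ["vent_box","pin","stay","flap"]:
        for f in (recognise,place_of):
            try: rs=f(p,t)
            except Exception as e: print(t,f.__name__,e);continue
            for r in rs[:2]:
                print(n,t,f.__name__,r["conf"],np.array(r["at"]),depth_pt(p,r["at"],st))
            if rs and f is place_of: rays.setdefault(t,[]).append(ray(p,rs[0]["at"],st))
for t in rays:
    if len(rays[t])>1: print(t,tri(rays[t]))
save({"img":cv2.resize(np.hstack(ims[:2]),(800,300))},"a") 
cv2.imwrite("pics/top.png",cv2.resize(ims[1],(800,600))[:,:,::-1]);cv2.imwrite("pics/scene.png",cv2.resize(ims[0],(800,600))[:,:,::-1])
E
```

```text
154.70000000000002 {'clock': np.float64(0.0), 'joints': array([-0.9,  0.4,  0. , -0. , -1.2, -0.3]), 'joint_vel': array([ 0., -0., -0., -0.,  0., -0.]), 'joint_efforts': array([ -0. , -39.2,  18.8,   4.2,  -0. ,   0. ]), 'position': array([ 269.4, -563.7,  403.6]), 'ee_rot': array([-0.2,  1. ,  0. , -0. ]), 'contact_force': array([-0.3,  0.1,  0.2]), 'wrist_torque': array([ 0., -0.,  0.]), 'grasp_force': np.float64(0.0), 'gripper_width': np.float64(85.529)}
scene 452.4946643736835 -0.1470968199096803 [ 72.8 635.2 665.5]
scene vent_box call 0.72 [289.8 196.6] [413.8 100.   97.8]
scene vent_box call 0.68 [282.3 201.5] [417.2 119.8  98.2]
scene pin call 0.84 [294.  199.5] [402.8 102.3  98.1]
scene pin call 0.69 [315.  160.3] [431.2 -17.7 103. ]
scene stay call 0.59 [318.8 162.6] [420.3 -14.5 104.1]
scene stay call 0.74 [281.7 139.5] [526.5 -35.4 106. ]
scene flap call 0.74 [328.3 221.8] [341.9  72.1  50.6]
flap call it knows: pin, stay, vent_box
top 348.78803531527086 0.007820050622114558 [407.5  91.1 921. ]
top vent_box call 0.88 [273.9 193.7] [465.9  51.1  98.9]
top vent_box call 0.79 [281.2 191.5] [471.1  34.  100.1]
top pin call 0.6 [277. 195.] [462.7  43.9 100.4]
top pin call 0.63 [306.  205.7] [437.2 -22.1 115.1]
top stay call 0.65 [305.3 214.9] [416.2 -21.7 105.3]
top stay call 0.88 [315.1 166.3] [524.4 -38.9 145.7]
top flap call 0.64 [270.6 241.3] [354.2  58.7  95.2]
flap call it knows: pin, stay, vent_box
wrist 329.41935989216734 0.030805762349796824 [ 197.  -597.9  374.5]
vent_box (array([479.2,  26.8,  -4.1]), [np.float64(0.12555816129653938), np.float64(0.12555816129665304)])
pin (array([436.9, -25.4,  95.8]), [np.float64(1.2323702345087357), np.float64(1.2323702345087033)])
stay (array([532.6, -46.4,  97.3]), [np.float64(1.098575162617887), np.float64(1.098575162618049)])
```

View pics/top.png

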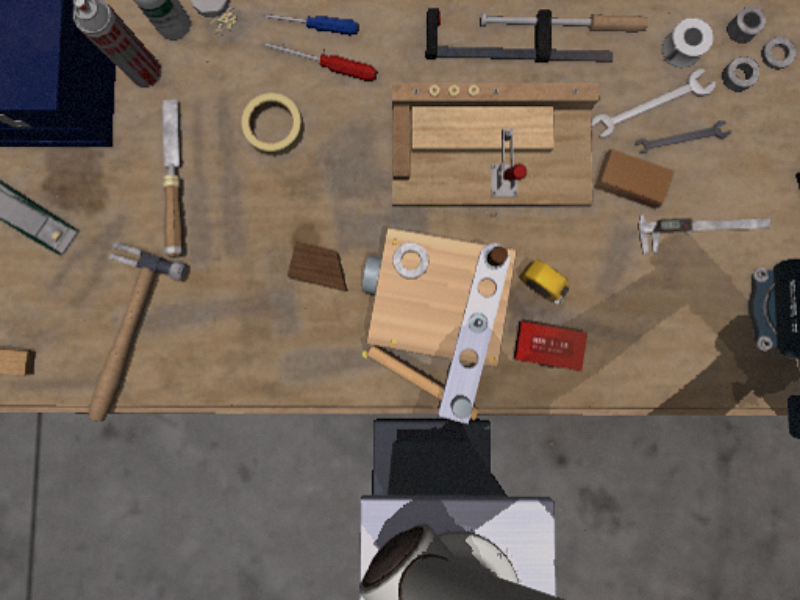

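View pics/scene.png

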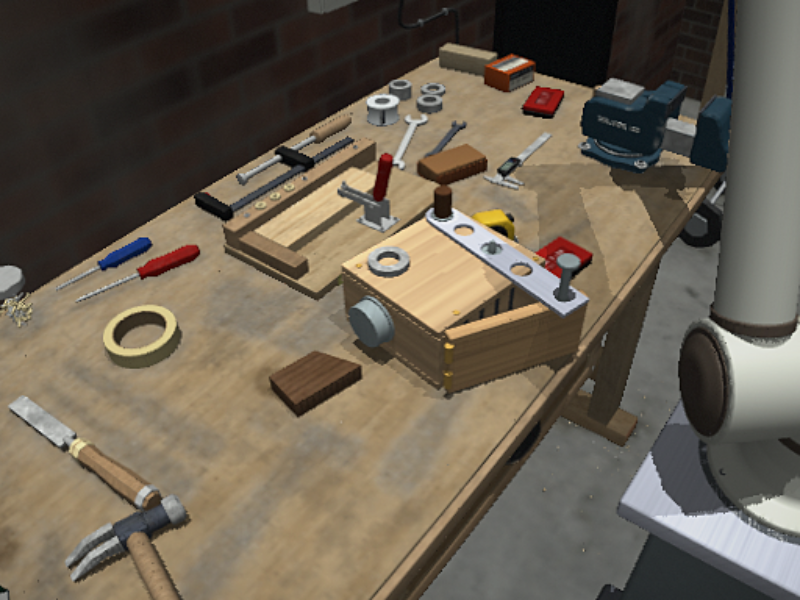

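Run:
```python
from h import *
np.set_printoptions(precision=1,suppress=True)
for n in ["scene","top"]:
    p=get_image(n);P,g=cloud(p)
    m=(np.hypot(P[:,0]-530,P[:,1]+43)<40)&(P[:,2]>118)
    q=P[m];print(n,m.sum(),q.min(0),q.max(0)); t=q[q[:,2]>q[:,2].max()-6];print("top",t.mean(0),(t.min(0)+t.max(0))/2)
    m=(abs(P[:,0]-340)<90)&(P[:,1]<90)&(P[:,1]>-150)&(P[:,2]>125)&(P[:,2]<230); q=P[m];print("stud",len(q),q.mean(0) if len(q) else 0,q.min(0) if len(q) else 0,q.max(0) if len(q) else 0)
    m=(P[:,2]>97)&(P[:,2]<101.5)&(np.hypot(P[:,0]-479,P[:,1]-27)<160)
    q=P[m][:,:2].astype(np.float32);print("boxtop",len(q),cv2.minAreaRect(q))
```

```text
scene 177 [519.3 -58.7 118.6] [543.3 -32.3 148.7]
top [531.2 -44.6 145.6] [532.  -46.1 145.9]
stud 190 [314.   12.2 151. ] [302.   -3.2 125.1] [327.9  23.8 161.4]
boxtop 3521 ((443.29345703125, 38.590370178222656), (200.03628540039062, 241.431640625), 80.25064849853516)
top 127 [519.3 -59.  118.1] [543.1 -35.  150.9]
top [532.3 -47.8 147.2] [531.6 -47.3 147.9]
stud 128 [315.9   8.3 159.9] [303.7  -4.3 156.4] [329.3  21.7 162.4]
boxtop 4701 ((444.35150146484375, 36.55054473876953), (199.67279052734375, 242.51162719726562), 80.05906677246094)
```

The top view shows the knob at (497,256), the pin in the middle hole at (478,322) and the stud at (460,405). The scene view agrees: knob at (442,200), pin at (490,248), stud at (568,262), and the flap ajar towards the robot. The measured points fit the given sizes: knob to stud is about 223 mm, and the knob top is at about 148.

```bash
cat >> h.py <<'E'
def plan(xyz,ydir_deg):
    s=read_state();M=R.from_quat(s["ee_rot"]).as_matrix()
    cur=np.degrees(np.arctan2(M[1,1],M[0,1]))
    roll=-((ydir_deg-cur+90)%180-90)
    print("slide mm",np.round(M.T@(np.array(xyz)-s["position"]),1),"roll",round(roll,1),"pos",np.round(s["position"],1),"ydir",round(cur,1),"tilt z",np.round(M[:,2],3),"t",s["clock"])
E
python3 -c "
from h import *
plan([532,-47,404],75.5)"
```

```text
slide mm [-459.7  353.1    0.7] roll 40.0 pos [ 269.5 -563.9  404.7] ydir 115.5 tilt z [ 0.  0. -1.] t 0.95
```

Emit:
carry_out(
  slide=[
    [-0.046,0.035,0],
    [-0.092,0.07,0],
    [-0.138,0.106,0],
    [-0.184,0.141,0],
    [-0.23,0.176,0],
    [-0.276,0.212,0],
    [-0.322,0.247,0],
    [-0.368,0.282,0],
  ],
  roll=[5,10,15,20,25,30,35,40],
  claw=[0.0854,0.0854,0.0854,0.0854,0.0854,0.0854,0.0854,0.0854],
)

```text
clock: 1.95
position: [480.5, -149.0, 405.2]
ee_rot: [0.127, 0.992, -0.0, 0.001]
contact_force: [0.2, 1.3, -0.1]
gripper_width: 85.5
grasp_force: 0.0
```

```bash
python3 -c "
from h import *
plan([532,-47,404],75.5)"
```

```text
slide mm [-24.2 111.7   1.2] roll -0.1 pos [ 480.5 -149.   405.2] ydir 75.4 tilt z [ 0.001 -0.    -1.   ] t 1.95
```

Emit:
carry_out(
  slide=[
    [-0.012,0.055,0],
    [-0.024,0.112,0],
    [-0.024,0.112,0],
  ],
  roll=[0,0,0],
  claw=[0.07,0.07,0.07],
)

```text
clock: 2.33
position: [532.6, -45.2, 404.5]
ee_rot: [0.123, 0.992, 0.0, 0.0]
contact_force: [-0.4, -0.3, 0.3]
gripper_width: 70.3
grasp_force: 0.0
```

Run:
```python
from h import *
np.set_printoptions(precision=1,suppress=True)
st=read_state();p=get_image("wrist");save(p,"w1")
for t in("stay","pin"):
    for r in place_of(p,t)[:2]: print(t,r["conf"],r["at"],at_z(p,r["at"],100,st))
P,g=cloud(p,st);m=(np.hypot(P[:,0]-530,P[:,1]+43)<40)&(P[:,2]>118)&(P[:,2]<160)
q=P[m];print(len(q),q.min(0),q.max(0));t=q[q[:,2]>140];print(t.mean(0))
plan([532,-47,404],75.5)
```

```text
stay 0.6 [246.2, 179.2] [532.  -47.6 100. ]
pin 0.88 [247.9, 53.7] [434.9 -21.6 100. ]
1216 [519.1 -60.1 118.1] [544.2 -34.  150.4]
[530.7 -47.  147.9]
slide mm [-0.7  1.8  0.6] roll 0.0 pos [530.8 -48.6 404.6] ydir 75.5 tilt z [-0. -0. -1.] t 2.475
```

View pics/w1.png

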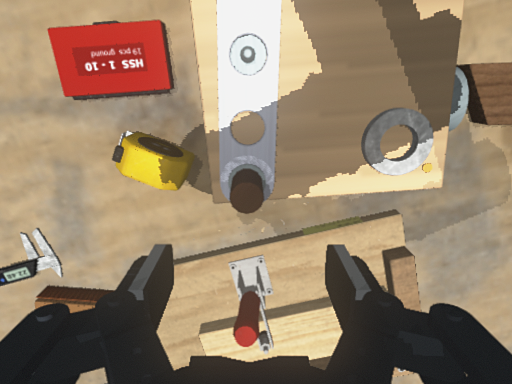

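The wrist view shows the knob at (246,190) and the pin in the middle hole at (248,54). The red clamp handle at (246,330) stands behind the knob, so I'll check clearance before going down.

Run:
```python
from h import *
np.set_printoptions(precision=1,suppress=True)
p=get_image("scene");P,g=cloud(p);c=p["img"][g[:,0],g[:,1]].astype(int)
m=(c[:,0]>90)&(c[:,1]<50)&(c[:,2]<60)&(P[:,0]>560)&(P[:,0]<720)&(abs(P[:,1]+50)<80)
q=P[m];print(len(q),np.percentile(q,[2,98],axis=0))
plan([532,-47,292],75.5)
```

```text
32 [[646.9 -85.  137. ]
 [661.4 -70.4 142.3]]
slide mm [ -0.8   2.3 112.7] roll -0.0 pos [530.7 -49.1 404.7] ydir 75.5 tilt z [-0. -0. -1.] t 2.525
```

Emit:
carry_out(
  slide=[
    [0,0,0.04],
    [0,0,0.08],
    [0,0,0.1],
    [0,0,0.112],
    [0,0,0.112],
  ],
  roll=[0,0,0,0,0],
  claw=[0.07,0.07,0.07,0.07,0.07],
)

```text
clock: 3.15
position: [530.9, -49.1, 292.4]
ee_rot: [0.126, 0.992, -0.0, -0.0]
contact_force: [-0.4, -0.4, -0.3]
gripper_width: 69.8
grasp_force: 0.0
```

Run:
```python
from h import *
plan([532,-47,292],75.5);print(read_state()["contact_force"])
p=get_image("wrist");save(p,"w2")
plan([532,-47,292],75.5)
```

```text
slide mm [-0.5  2.3  0.4] roll -0.0 pos [530.9 -49.1 292.4] ydir 75.5 tilt z [-0.001 -0.    -1.   ] t 3.15
[-0.36203142 -0.42705342 -0.25925173]
slide mm [-0.2  2.   1.3] roll 0.0 pos [531.3 -48.9 293.3] ydir 75.5 tilt z [ 0.001 -0.    -1.   ] t 3.2
```

View pics/w2.png

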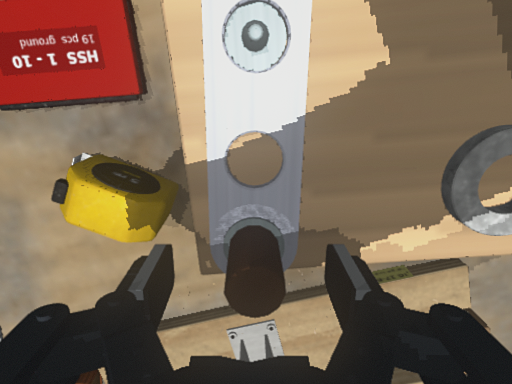

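The knob at (255,270) sits midway between the finger pads at (160,270) and (345,270). I'll close on it.

Emit:
carry_out(
  slide=[
    [0,0.002,0.003],
    [0,0.002,0.003],
    [0,0.002,0.003],
    [0,0.002,0.003],
    [0,0.002,0.003],
    [0,0.002,0.003],
    [0,0.002,0.003],
    [0,0.002,0.003],
  ],
  roll=[0,0,0,0,0,0,0,0],
  claw=[0.04,0.02,0.01,0.01,0.01,0.01,0.01,0.01],
)

```text
clock: 4.2
position: [531.9, -46.3, 290.5]
ee_rot: [0.126, 0.992, 0.0, 0.001]
contact_force: [-0.5, 1.8, 5.1]
gripper_width: 24.3
grasp_force: 59.0
```

Gripped. Next I'll lift 42 mm.

Emit:
carry_out(
  slide=[
    [0,0,-0.008],
    [0,0,-0.016],
    [0,0,-0.024],
    [0,0,-0.032],
    [0,0,-0.038],
    [0,0,-0.042],
    [0,0,-0.042],
  ],
  roll=[0,0,0,0,0,0,0],
  claw=[0.01,0.01,0.01,0.01,0.01,0.01,0.01],
)

```text
clock: 5.08
position: [531.7, -46.4, 332.0]
ee_rot: [0.126, 0.992, 0.0, 0.0]
contact_force: [-0.6, 0.3, -1.4]
gripper_width: 24.6
grasp_force: 58.9
```

Run:
```python
from h import *
np.set_printoptions(precision=1,suppress=True)
a=get_image("scene");b=get_image("top")
save({"img":np.hstack([cv2.resize(a["img"][100:250,200:400],(400,300)),cv2.resize(b["img"][130:280,220:420],(400,300))])},"lift")
plan([478.3,-43.4,332],66.5)
```

```text
slide mm [ 52.3 -10.4  -0.5] roll 9.0 pos [531.5 -46.4 331.5] ydir 75.5 tilt z [-0.  0. -1.] t 5.175
```

View pics/lift.png

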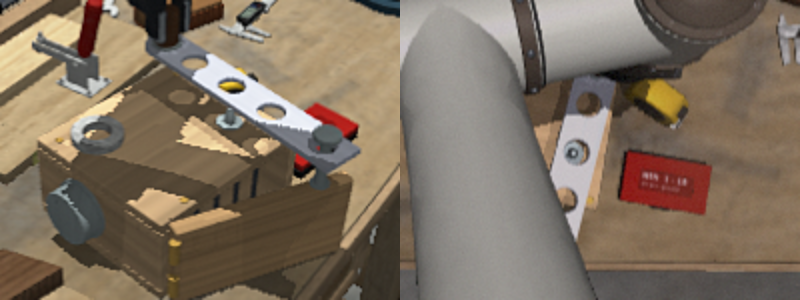

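The bar is off the pin, roughly level, with its eye high on the stud at (325,140) in the left half. I'll drag it to the new setting, dropping slightly.

Emit:
carry_out(
  slide=[
    [0.006,-0.001,0.003],
    [0.013,-0.002,0.006],
    [0.02,-0.003,0.008],
    [0.027,-0.004,0.008],
    [0.034,-0.0055,0.008],
    [0.041,-0.0065,0.008],
    [0.048,-0.0075,0.008],
    [0.054,-0.0085,0.008],
  ],
  roll=[1.1,2.2,3.4,4.5,5.6,6.8,8,9],
  claw=[0.01,0.01,0.01,0.01,0.01,0.01,0.01,0.01],
)

```text
clock: 6.18
position: [476.8, -41.0, 323.8]
ee_rot: [0.204, 0.979, 0.0, 0.0]
contact_force: [1.2, -0.4, -1.5]
gripper_width: 24.6
grasp_force: 58.9
```

Run:
```python
from h import *
np.set_printoptions(precision=1,suppress=True)
a=get_image("scene");st=read_state();w=get_image("wrist")
save({"img":np.hstack([cv2.resize(a["img"][100:250,220:420],(400,300)),cv2.resize(w["img"],(400,300))])},"drag")
plan([477.3,-41,324],66.5);print(np.round(st["contact_force"],1),np.round(st["wrist_torque"],2))
P,g=cloud(a);m=(P[:,0]<330)&(P[:,0]>230)&(P[:,1]<110)&(P[:,1]>-50)&(P[:,2]>154)&(P[:,2]<175);q=P[m];print("studhead",len(q),q.mean(0))
```

```text
slide mm [-0.7  0.4 -0.2] roll 0.0 pos [476.5 -41.1 323.8] ydir 66.5 tilt z [-0.  0. -1.] t 6.275
[-1.  -0.1 -2. ] [-0.  0. -0.]
studhead 151 [272.2  49.1 158.4]
```

View pics/drag.png

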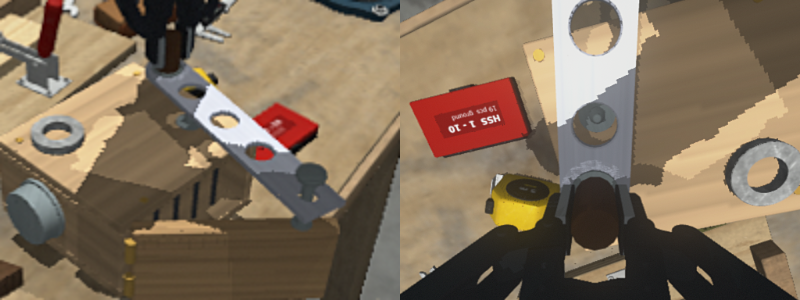

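Flap dragged along: stud head now at (310,180) in the left half, world (272,49), as calculated. The pin shows through the hole at (597,117) in the right half. Checking the alignment numerically.

Run:
```python
from h import *
np.set_printoptions(precision=1,suppress=True)
st=read_state();p=get_image("wrist")
for r in place_of(p,"pin")[:2]: print(r["conf"],r["at"],at_z(p,r["at"],100,st))
tip=(197*1.28,115*1.28);print("tip",at_z(p,tip,118,st))
h=(195.5*1.28,125*1.28);print("hole by hand",at_z(p,h,140,st))
cv2.imwrite("pics/c.png",cv2.resize(p["img"][90:220,180:320,::-1],(560,520),interpolation=cv2.INTER_CUBIC))
M=R.from_quat(st["ee_rot"]).as_matrix();d=M[:,0];k=np.array(st["position"]);print("hole predicted",k+45*d)
```

```text
0.77 [251.3, 147.2] [437.  -22.9 100. ]
tip [434.1 -21.3 118. ]
hole by hand [435.4 -23.1 140. ]
hole predicted [435.3 -23.2 323.8]
```

View pics/c.png

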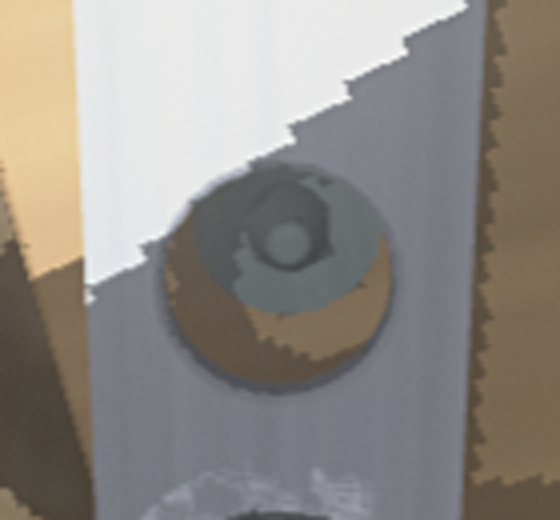

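The crop shows the hole centre at (278,275) and the pin tip at (290,240). After parallax they agree within about 2 mm, so I'll lower.

Emit:
carry_out(
  slide=[
    [0,0,0.006],
    [0,0,0.012],
    [0,0,0.018],
    [0,0,0.023],
    [0,0,0.027],
    [0,0,0.03],
    [0,0,0.033],
    [0,0,0.033],
  ],
  roll=[0,0,0,0,0,0,0,0],
  claw=[0.01,0.01,0.01,0.01,0.01,0.01,0.01,0.01],
)

```text
clock: 7.38
position: [477.3, -41.1, 290.7]
ee_rot: [0.203, 0.979, -0.0, 0.0]
contact_force: [0.8, -0.1, -1.4]
gripper_width: 24.4
grasp_force: 59.3
```

Emit:
carry_out(
  slide=[
    [0,0,0.001],
    [0,0,0.0015],
    [0,0,0.0015],
  ],
  roll=[0,0,0],
  claw=[0.01,0.01,0.01],
)

```text
clock: 7.75
position: [477.3, -41.1, 290.4]
ee_rot: [0.203, 0.979, 0.0, 0.0]
contact_force: [-3.3, 1.0, 6.0]
gripper_width: 24.7
grasp_force: 59.7
```

Run:
```python
from h import *
np.set_printoptions(precision=1,suppress=True)
p=get_image("scene");P,g=cloud(p)
d=np.array([.917,-.399]);n=np.array([.399,.917]);r=P[:,:2]-[477.3,-41]
u=r@d;v=r@n;m=(abs(v)<17)&(u<-10)&(u>-240)&(P[:,2]>90)&(P[:,2]<135)
for a in range(-240,-10,25):
    q=P[m&(u>=a)&(u<a+25),2];print(a,len(q),np.percentile(q,[10,50,90]) if len(q) else 0)
print(read_state()["contact_force"])
```

```text
-240 227 [102.1 104.5 127.7]
-215 143 [102.5 103.8 104.9]
-190 144 [102.6 103.8 104.9]
-165 81 [ 98.6 103.4 105. ]
-140 140 [102.4 103.9 105.1]
-115 113 [ 97.   99.8 104.2]
-90 150 [ 99.  103.7 105. ]
-65 125 [ 98.9 103.6 112.2]
-40 116 [ 99.6 103.5 105.2]
-15 95 [104.5 120.3 132. ]
[-3.   1.2  5.8]
```

The bar lies flat and is bearing on the box. Releasing, then straight up.

Emit:
carry_out(
  slide=[
    [0,0,0],
    [0,0,0],
    [0,0,0],
    [0,0,0],
    [0,0,-0.02],
    [0,0,-0.06],
    [0,0,-0.1],
    [0,0,-0.14],
  ],
  roll=[0,0,0,0,0,0,0,0],
  claw=[0.04,0.06,0.06,0.06,0.06,0.06,0.06,0.06],
)

```text
clock: 8.8
position: [477.0, -41.2, 430.4]
ee_rot: [0.203, 0.979, -0.0, -0.0]
contact_force: [0.4, 0.7, -0.2]
gripper_width: 60.2
grasp_force: 0.0
```

Run:
```python
from h import *
np.set_printoptions(precision=1,suppress=True)
a=get_image("scene");st=read_state();p=get_image("wrist")
save({"img":np.hstack([cv2.resize(a["img"][100:250,220:420],(400,300)),cv2.resize(p["img"],(400,300))])},"end")
for t in("stay","pin"):
    for r in place_of(p,t)[:1]: print(t,r["conf"],at_z(p,r["at"],100,st))
P,g=cloud(p,st);m=(np.hypot(P[:,0]-478,P[:,1]+41)<40)&(P[:,2]>138)&(P[:,2]<160);print("knob",P[m].mean(0))
P,g=cloud(a);m=(P[:,0]<330)&(P[:,0]>230)&(P[:,1]<110)&(P[:,1]>-50)&(P[:,2]>154)&(P[:,2]<175);print("studhead",P[m].mean(0))
```

```text
stay 0.6 [478.5 -43.4 100. ]
pin 0.88 [437.7 -22.  100. ]
knob [476.1 -41.  147.7]
studhead [271.5  50.  158.3]
```

View pics/end.png

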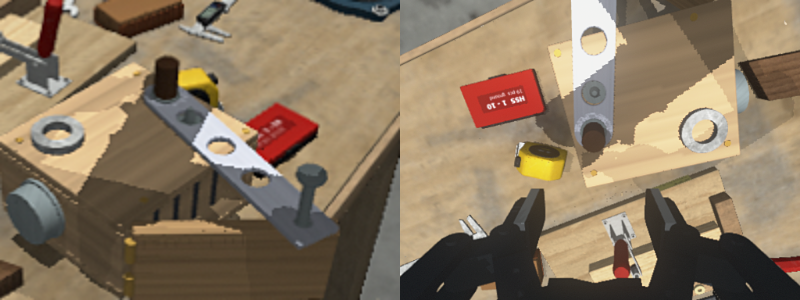

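The stay lies flat with the pin centred in the hole nearest the knob, at (594,92) in the right half. The stud is bare above the bar at (312,185), and the gripper is clear.

```bash
python3 -c "
from bench import *
print(job_done())"
```

```text
the job is handed in; nothing more can be done
None
```

The job is handed in at about 9 s of the 29 s allowed: the stay lies flat with the hole nearest the knob over the pin, the flap is at about 0.77 rad (calculated from the stud's measured position), and the gripper is clear; no verdict was returned.

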